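# Load the screw press and set its gap

## Task

Slide the aluminium tool plate by its orange rib into the slot of the blue screw press until it is fully home against the back stop. Then wind the red handwheel clockwise by its upright crank handle to its stop, and back it off (anticlockwise) exactly two full turns from there. Finish still gripping the crank handle, keeping the wheel still there, with the plate still home and the other things on the bench left alone.

Things in the scene. Friction and masses are not known exactly. Their poses are not given: they have to be found in the camera images.
- press: blue screw press, fixed; position and yaw vary. Origin on the bench, on the vertical spindle axis. A slot runs along its y, mouth facing -y; cheeks from y = -60 to +60 mm. Bridge above it 146 mm (x) by 122 mm (y), top 90 mm above the bench; feet reach x = +-106 mm. Handle top at 175 mm. The ram never comes below 18 mm over the bench, so it clears the plate
- slot_end (a point): middle of the slot's far end, on the back stop's face: 50 mm beyond the spindle axis (press +y), 4 mm above the bench; axes are the press's. The slot is 94 mm wide, its floor the bench, roofed along both edges by steel lips 12 mm above the bench. It begins 110 mm before this point; flared guides 22 mm high widen the mouth to 113 mm, 136 mm before it
- plate_rib (a point): centre of the orange grip rib of the loose tool plate, 29 mm above the bench; axes are the plate's. The rib is 12 mm thick along x, 45 mm long along y, and stands from 8 to 50 mm above the bench. With the plate fully home the rib's centre is on the slot's midline, 140 mm before the spindle axis (x = 0, y = -140 mm in the press's frame)
- plate_nose (a point): middle of the leading (+y) end of the tool plate, half-way up its 8 mm, 190 mm ahead of the rib's centre; axes are the plate's. The plate is an aluminium slab 90 mm (x) by 230 mm (y) by 8 mm, flat on the bench, about 0.35 to 0.6 kg; it ends 40 mm behind the rib's centre. This end goes in first and meets the back stop. It slides on the bench with 1 to 6 N
- wheel (a joint): turn of the red three-spoked handwheel (horizontal, rim top 121 mm above the bench) on the spindle axis. 0 at its hard stop (fully clockwise from above), grows anticlockwise, rad; one turn = 6.283, travel five turns. Starts 0.3 to 0.9 turns open. Friction 0.15 N m (3 N at the handle), stays where left; the force rises sharply at the stop
- crank_grip: black upright crank handle with an orange band: a round sleeve 20 mm across, 50 mm tall, spinning freely on a pin on the wheel's rim, so a gripper can carry it round without turning itself. Origin at its centre, 150 mm above the bench, 55 mm from the spindle axis; in the press's frame it lies at angle pi + wheel (towards -x at the stop)
- tape_roll: bystander: white ring-shaped roll, 68 mm across, 24 mm high; origin under its centre
- strip_orange: bystander: flat orange plastic strip 200 x 25 x 8 mm; origin under its centre, long along its x
- strip_pink: bystander: flat pink plastic strip 200 x 25 x 8 mm; origin under its centre, long along its x
- jar: bystander: clear jar with black cap, 60 mm across, 75 mm high; origin under its centre
- batten: bystander: wooden batten 260 x 30 x 18 mm; origin under its centre, long along its x
- gauge_block: bystander: dark steel block 50 x 35 x 30 mm; origin under its centre
- driver: bystander: screwdriver lying on the green mat, along its x
Things that resemble listed ones, but are neither listed nor needed, are in the scene too. Of the things shaped like the part that bears plate_rib, the aluminium one is meant. Several things have the shape of the press; the one meant has the colours described above.

How it is judged:
By the outcome, as a careful person would: the job done as asked, in the order asked, and still so for the second after the job is handed in, while the arm keeps its last pose, push and grip.
It also fails if it takes over 72 s, if anything falls off the work surface, if the arm or the gripper's body presses on something with over 40 N, if the wrist force passes 120 N, or if a joint passes its speed limit or range.

## Robot

A 7-joint arm with a two-finger parallel gripper is mounted at the origin on the work surface. World frame = base frame: x ahead of the robot, y to its left, z up, the work surface at z = 0. Lengths are in m, angles in rad, forces in N, time in s.
With the tool pointing down it reaches from about 0.35 to 0.775 m from the base axis. Payload 3.1 kg.
Tool frame: the origin (TCP) lies midway between the tips of the shut fingers; the grasp point (between the pads) lies r.hold_point_z behind it (r.hold_point_z is the distance from the TCP to the grasp point, in m); z points along the fingers, y is the direction in which the jaws open and shut (so a half turn about z gives the same grasp; the last joint's range is limited). The gripper opens to 85 mm and grips with 20 to 120 N. Pads are 22 mm wide; open, the fingers measure 114 mm over their backs; the gripper's body (76 mm by 85 mm) begins 54 mm behind the grasp point. The pads swing forward as they close: fully open they stand 13 mm farther back than shut.
Start: joints at [-1.316, 0.311, 0.014, 1.512, -0.004, 1.319, -0.027], TCP at [0.161, 0.526, 0.231] pointing down, gripper open.
Joint ranges: [-2.7, 2.7], [-0.3, 1.91], [-1.27, 1.3], [0.12, 2.57], [-1.44, 4.58], [0.2, 2.03], [-3.05, 3.05]. Speed limits (rad/s): [2.79, 2.79, 3.14, 3.14, 3.14, 3.14, 3.14].

## Interface

Orientations are given as a unit quaternion [w, x, y, z].
In Python, from bench import r, viewer, workorder gives the robot as it stands.
- The arm moves only by the tool drive_tool, never from a script. Its argument "commands" is a list that holds one entry, the list of rows, each a list of 7 numbers: the opening, from 0 (shut) to 1 (fully open), then the shift along the tool's x, y, z in units of 40 mm (1.0 is 40 mm), then the turn, a rotation vector about the tool's x, y, z in units of 8 degrees (1.0 is 8 degrees). A call has 1 to 12 rows; each row is the pose to reach, as a shift and turn from the pose commanded when the call began, along the tool's axes at that moment; what a row does not reach only later rows make up. A row lasts 1/10 s, in which the tool goes at most 50 mm and 8.59 degrees, less where a joint would pass 70% of its speed; a pose out of reach is approached as far as the arm can. A call with a gripper value outside its range is refused whole. The fingers move at their own pace and stop on an object; "grip_force" is the grip in N (left out, the last holds). Time passes only in rows, so rows that repeat a pose let the fingers close. It gives the time, the measured TCP pose, the force and the opening at its end, in the units of the state.
- r.sense(): the state, without advancing time (a new reading comes with each control period).
- viewer.capture(name): name is "scene" or "top" or "wrist"; returns a dict with "color" (400x640x3 uint8, red, green, blue), "range_z" (400x640 float32, m along the optical axis (not along the pixel's ray), 0 where there is no reading), "mtx" (3x3 intrinsics, pixels), "k1" (the pictures are not rectified: a ray, as slopes to the right and down, at radius r is drawn at 1 + k1 r^2 times it, then the intrinsics apply), "R" (3x3) and "t" (3): a world point X has camera coordinates R X + t; the wrist camera has in their place "tool_from_camera" (4x4, takes a point from camera to tool coordinates, whose origin is the TCP and whose axes are the flange's). Camera axes: x right, y down, z forward; pixel columns grow to the right and rows downward; lengths in m; the calibration is good to about 2 mm. A picture is of the moment at which its call begins: read the wrist's pose just before it.
- workorder.job_done(): hands the job in, once; it reports no verdict.
Trained networks look in a picture, given as the dict that the camera call returned (one of the last four; its "shot" number tells which), for a name from the list of things; names that differ only in an ending like _2 or _b are one class to them, and where a whole thing is asked for, a point or a joint stands for the part that bears it (a point fixed in the world has none). Each returns a list of dicts, best first, with "confidence" (0 to 1); they miss things now and then, are a little off and sometimes report something else, mostly with a low value. They report only what shows in the picture. A call takes as long as a camera call. They do not tell look-alikes from the thing itself.
- viewer.trace(picture, target): "mask" (400x640 bool, what is visible of it).
- viewer.pinpoint(picture, target): "location" ([x, y, z] in m, in the coordinates of the camera as it stood for that picture, good to about 4 mm: a listed point, or the origin of a listed thing).
The state is a dict: "time": time; "qpos": joint angles; "joint_velocities": joint speeds; "joint_torque": joint torques, N m; "position": TCP position; "ee_rot": TCP orientation; "wrist_force": force on the tool from outside, world axes, zero at the start; "ft_torque": the same for the moment, N m; "grip_width": finger opening in m.
Only numpy, scipy, OpenCV 4.12 (cv2) and the standard library are available. Lean on these libraries where they do the work, as an engineer would, in place of code of your own. Each camera call takes 0.05 s, during which the arm holds its last target.

## Working session

There is one attempt and no reset: what is moved stays moved. The work goes in short steps, Python scripts to look and compute and a tool call to move; the robot and the scene stay as the last step left them, time stands still between calls to the robot, and variables do not carry over. Pictures are saved under pics/ and viewed, and the job is handed in when it is done.

Besides the shell and the picture viewer there is one more tool, called after "Call:" as name(argument=value, ...), one argument or row to a line, values as JSON. drive_tool: Moves the arm, as the interface text tells. Its arguments: {"type":"object","properties":{"commands":{"type":"array"},"grip_force":{"type":"number"}},"required":["commands"]}

```bash
ls; mkdir -p pics; python3 - <<'E'
from bench import r, viewer, workorder
import cv2, numpy as np
s=r.sense(); print({k:np.round(v,4) for k,v in s.items()}, r.hold_point_z)
for n in ["scene","top"]:
    p=viewer.capture(n); cv2.imwrite(f"pics/{n}0.png",p["color"][:,:,::-1])
    print(n,p["mtx"],p["k1"],p["R"],p["t"])
    for t in ["press","slot_end","plate_rib","plate_nose","crank_grip","wheel"]:
        for d in viewer.pinpoint(p,t)[:4]:
            X=p["R"].T@(np.array(d["location"])-p["t"]); print(n,t,round(d["confidence"],2),X.round(4))
E
```

```text
pics
{'time': np.float64(0.0), 'qpos': array([-1.3157,  0.3117,  0.014 ,  1.5131, -0.0044,  1.3192, -0.0272]), 'joint_velocities': array([-0.    , -0.002 , -0.0002, -0.0006,  0.0024,  0.0006,  0.0028]), 'joint_torque': array([-1.00000e-04, -3.79906e+01,  1.45900e-01, -2.30592e+01,
        1.23000e-02,  1.33000e-02,  0.00000e+00]), 'position': array([0.1606, 0.5253, 0.2302]), 'ee_rot': array([-1.000e-04,  1.478e-01,  9.890e-01, -1.200e-03]), 'wrist_force': array([-0.7474, -0.8284, -0.3554]), 'ft_torque': array([0.0199, 0.0261, 0.0124]), 'grip_width': np.float64(0.0856)} 0.0187
scene [[386.94695587   0.         318.73102698]
 [  0.         386.94695587 204.65966795]
 [  0.           0.           1.        ]] -0.07399714665571118 [[-0.43254173  0.9015989  -0.00520324]
 [ 0.71583582  0.33990183 -0.6099556 ]
 [-0.54816671 -0.26755591 -0.79241851]] [ 0.18404842 -0.2965015   1.52166359]
scene press 0.7 [ 0.1656  0.3213 -0.0035]
scene press 0.67 [5.150e-01 2.077e-01 4.000e-04]
scene press 0.34 [0.37   0.3795 0.0005]
scene press 0.15 [ 0.4237 -0.0773  0.0017]
scene slot_end 0.9 [0.1837 0.3623 0.0046]
scene slot_end 0.7 [0.526  0.2584 0.0078]
scene plate_rib 0.97 [ 0.4543 -0.2651  0.027 ]
scene plate_rib 0.69 [ 0.2809 -0.3453  0.0275]
scene plate_nose 0.84 [ 0.4237 -0.0808  0.0047]
scene plate_nose 0.81 [ 0.1096 -0.2702  0.0024]
scene plate_nose 0.64 [ 0.6917 -0.4028 -0.0013]
scene crank_grip 0.54 [0.5385 0.156  0.1498]
scene crank_grip 0.51 [0.1134 0.3477 0.1473]Traceback (most recent call last):
  File "<stdin>", line 8, in <module>
ValueError: it knows: batten, crank_grip, driver, gauge_block, jar, plate_nose, plate_rib, press, slot_end, strip_orange, strip_pink, tape_roll
```

```bash
python3 - <<'E'
from bench import r, viewer, workorder
import cv2, numpy as np
for n in ["top"]:
    p=viewer.capture(n); cv2.imwrite(f"pics/{n}0.png",p["color"][:,:,::-1])
    print(n,p["mtx"],p["k1"],p["R"],p["t"])
    for t in ["press","slot_end","plate_rib","plate_nose","crank_grip","tape_roll","strip_orange","strip_pink","jar","batten","gauge_block","driver"]:
        for d in viewer.pinpoint(p,t)[:4]:
            X=p["R"].T@(np.array(d["location"])-p["t"]); print(n,t,round(d["confidence"],2),X.round(4))
E
```

```text
top [[485.1911059    0.         317.85478493]
 [  0.         485.1911059  198.18906346]
 [  0.           0.           1.        ]] -0.10425933292609495 [[-1.24595284e-03 -9.99989274e-01  4.46088160e-03]
 [-9.96711949e-01  8.80437325e-04 -8.10216969e-02]
 [ 8.10169004e-02 -4.54716321e-03 -9.96702355e-01]] [0.02063617 0.48008023 1.84892895]
top press 0.87 [0.5129 0.2066 0.    ]
top press 0.73 [0.1631 0.3226 0.0061]
top press 0.58 [0.5369 0.1609 0.1493]
top slot_end 0.97 [0.1852 0.3645 0.0011]
top plate_rib 0.81 [ 0.4517 -0.2678  0.0268]
top plate_rib 0.66 [ 0.2805 -0.3459  0.0246]
top plate_nose 0.88 [ 0.1029 -0.2665  0.002 ]
top plate_nose 0.78 [ 0.4227 -0.0768  0.0045]
top crank_grip 0.41 [0.1125 0.3495 0.148 ]
top crank_grip 0.37 [0.5353 0.1589 0.1506]
top tape_roll 0.44 [ 0.3704  0.378  -0.0032]
top tape_roll 0.42 [0.5367 0.1606 0.1484]
top strip_orange 0.78 [ 0.7912 -0.0732  0.0017]
top strip_pink 0.56 [7.516e-01 2.470e-01 4.000e-04]
top strip_pink 0.52 [ 0.6958 -0.4003 -0.0035]
top jar 0.63 [ 0.7555  0.0951 -0.0023]
top jar 0.16 [ 0.5106  0.2083 -0.0006]
top batten 0.95 [ 0.6088 -0.5     0.0021]
top gauge_block 0.53 [ 0.749   0.2471 -0.0024]
top driver 0.68 [0.5701 0.5635 0.0017]
top driver 0.38 [ 0.6931 -0.4028 -0.0025]
```

View pics/scene0.png

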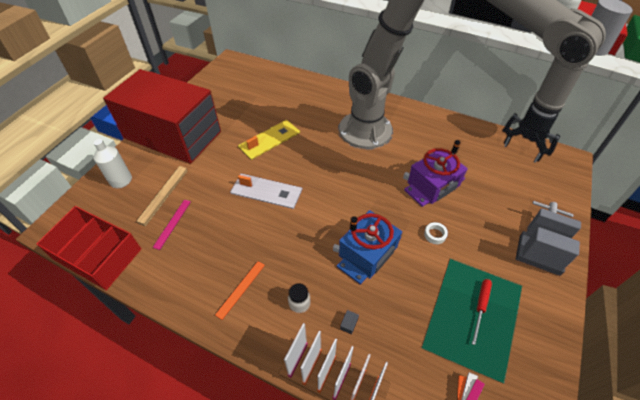

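View pics/top0.png

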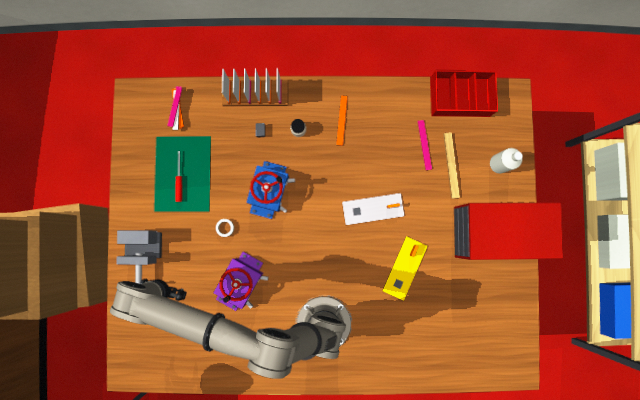

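The blue press is at px (268,187) in the top view and the white aluminium plate at (373,209). The yellow plate and purple press are the look-alikes. I'll zoom in and fit the poses.

```bash
python3 - <<'E'
from bench import r, viewer, workorder
import cv2, numpy as np
p=viewer.capture("top"); c=p["color"][150:240,230:420,::-1]; cv2.imwrite("pics/topz.png",cv2.resize(c,None,fx=4,fy=4,interpolation=cv2.INTER_CUBIC))
p=viewer.capture("scene"); c=p["color"][165:290,220:420,::-1]; cv2.imwrite("pics/scz.png",cv2.resize(c,None,fx=4,fy=4,interpolation=cv2.INTER_CUBIC))
p=viewer.capture("wrist"); cv2.imwrite("pics/wr0.png",p["color"][:,:,::-1]); print(p["mtx"],p["k1"],p["tool_from_camera"])
E
```

```text
[[287.08489914   0.         316.70168901]
 [  0.         287.08489914 201.42083687]
 [  0.           0.           1.        ]] 0.0009643143997432596 [[-1.36132676e-03 -9.48981250e-01 -3.15329565e-01  8.13232026e-02]
 [ 9.99999068e-01 -1.32573759e-03 -3.27357109e-04  5.54050146e-04]
 [-1.07388498e-04 -3.15329717e-01  9.48982169e-01 -1.42159905e-01]
 [ 0.00000000e+00  0.00000000e+00  0.00000000e+00  1.00000000e+00]]
```

View pics/topz.png

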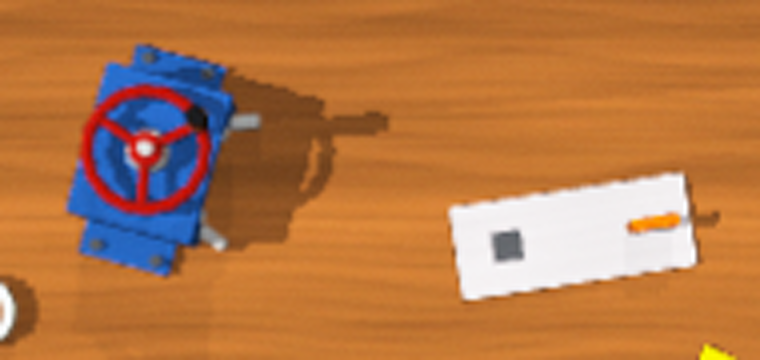

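View pics/scz.png

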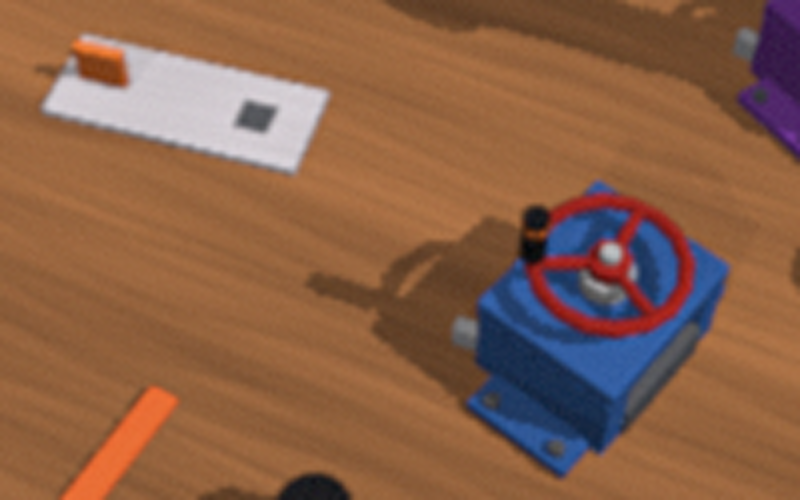

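View pics/wr0.png

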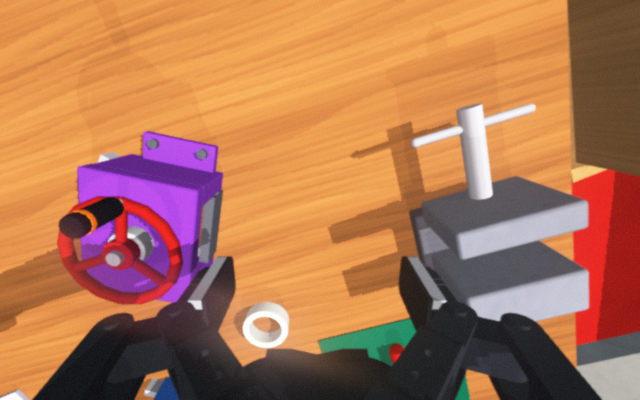

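```bash
cat > h.py <<'E'
from bench import r, viewer, workorder
import cv2, numpy as np
from scipy.spatial.transform import Rotation as Ro
def pose():
    s=r.sense(); q=s["ee_rot"]; return np.array(s["position"]), Ro.from_quat([q[1],q[2],q[3],q[0]])
def down(yawy):  # tool down, tool y at world angle (deg)
    a=np.radians(yawy); y=np.array([np.cos(a),np.sin(a),0]); z=np.array([0,0,-1.]); x=np.cross(y,z)
    return Ro.from_matrix(np.c_[x,y,z])
def units(pos,yawy=None,base=None):
    p,R=base or pose(); d=R.inv().apply(np.array(pos)-p)/0.04
    t=(R.inv()*(down(yawy) if yawy is not None else R)).as_rotvec(degrees=True)/8
    return np.r_[d,t].round(3)
def st():
    s=r.sense(); p,R=pose(); m=R.as_matrix()
    print("t",round(float(s["time"]),2),"p",p.round(4),"yawy",np.degrees(np.arctan2(m[1,1],m[0,1])).round(2),"z",m[:,2].round(4),"F",np.round(s["wrist_force"],1),"w",round(float(s["grip_width"]),4),"q",np.round(s["qpos"],2))
def cam2world(p,wp=None):
    # returns Rcw (cam->world), origin
    if "R" in p: return p["R"].T, -p["R"].T@p["t"]
    P,R=wp; T=np.array(p["tool_from_camera"]); return R.as_matrix()@T[:3,:3], R.apply(T[:3,3])+P
def rays(p,uv):
    uv=np.atleast_2d(np.array(uv,float)); K=p["mtx"]; d=(uv-[K[0,2],K[1,2]])/[K[0,0],K[1,1]]
    x=d.copy()
    for _ in range(20): x=d/(1+p["k1"]*(x**2).sum(1,keepdims=True))
    return np.c_[x,np.ones(len(x))]
def onplane(p,uv,z,wp=None):
    Rw,o=cam2world(p,wp); v=rays(p,uv)@Rw.T; return o+v*((z-o[2])/v[:,2:3])
def proj(p,X,wp=None):
    Rw,o=cam2world(p,wp); c=(np.atleast_2d(X)-o)@Rw; x=c[:,:2]/c[:,2:]; x=x*(1+p["k1"]*(x**2).sum(1,keepdims=True))
    return x*[p["mtx"][0,0],p["mtx"][1,1]]+[p["mtx"][0,2],p["mtx"][1,2]]
E
python3 - <<'E'
from h import *
st(); print(units([0.49,0.20,0.36],-3))
E
```

```text
t 1.1 p [0.1608 0.526  0.2313] yawy 73.0 z [ 0.  0. -1.] F [-0.3  0.1  0.1] w 0.0853 q [-1.32  0.31  0.01  1.51 -0.    1.32 -0.03]
[-10.253  -5.387  -3.217   0.     -0.      9.5  ]
```

Call:
drive_tool(
  commands=[
    [[1,-0.6,-0.3,-0.4,0,0,0.5],[1,-1.5,-0.8,-0.8,0,0,1.3],[1,-2.5,-1.3,-1.2,0,0,2.2],[1,-3.5,-1.8,-1.6,0,0,3.1],[1,-4.5,-2.4,-2.0,0,0,4.1],[1,-5.5,-2.9,-2.4,0,0,5.0],[1,-6.5,-3.4,-2.7,0,0,6.0],[1,-7.5,-3.9,-3.0,0,0,7.0],[1,-8.5,-4.5,-3.2,0,0,8.0],[1,-9.4,-5.0,-3.2,0,0,8.8],[1,-10.0,-5.3,-3.2,0,0,9.3],[1,-10.2,-5.4,-3.2,0,0,9.5]],
  ],
)

```text
time: 2.3
position: [0.4898, 0.1964, 0.3594]
ee_rot: [0.001, 0.728, 0.685, -0.0]
wrist_force: [0.2, 0.4, 0.2]
grip_width: 0.0854
```

Call:
drive_tool(
  commands=[
    [[1,0,0,0,0,0,0],[1,0,0,0,0,0,0]],
  ],
)

```text
time: 2.5
position: [0.4867, 0.2021, 0.3591]
ee_rot: [-0.001, 0.724, 0.69, -0.0]
wrist_force: [0.5, -0.5, -0.3]
grip_width: 0.0857
```

```bash
python3 - <<'E'
from h import *
st(); wp=pose(); p=viewer.capture("wrist"); cv2.imwrite("pics/wr1.png",p["color"][:,:,::-1])
import pickle; pickle.dump((p,wp[0],wp[1].as_matrix()),open("wr1.pkl","wb"))
Rw,o=cam2world(p,wp)
for t in ["press","slot_end","plate_rib","plate_nose","crank_grip"]:
    for d in viewer.pinpoint(p,t)[:3]: print(t,round(d["confidence"],2),(Rw@np.array(d["location"])+o).round(4))
E
```

```text
t 2.5 p [0.4867 0.2021 0.3591] yawy -2.77 z [-0.0014  0.0012 -1.    ] F [ 0.5 -0.5 -0.3] w 0.0857 q [-0.79  0.24  0.48  1.32 -0.11  1.61 -0.37]
press 0.96 [ 0.1597  0.3204 -0.003 ]
press 0.91 [0.5151 0.208  0.0011]
slot_end 0.89 [0.5256 0.259  0.0031]
slot_end 0.68 [0.1854 0.3654 0.0037]
plate_nose 0.73 [ 0.1002 -0.2649  0.0062]
plate_nose 0.71 [ 0.4228 -0.0774  0.0057]
crank_grip 0.77 [0.54   0.1616 0.1526]
```

View pics/wr1.png

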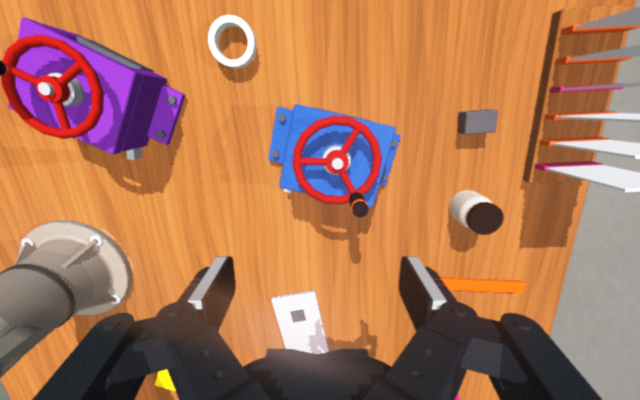

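```bash
python3 - <<'E'
from h import *
import pickle
p,P,M=pickle.load(open("wr1.pkl","rb")); wp=(P,Ro.from_matrix(M))
from scipy.optimize import minimize
def hull(par):
    x,y,a=par; c,s=np.cos(a),np.sin(a)
    L=np.array([[sx*.073,sy*.061] for sx,sy in [(1,1),(1,-1),(-1,-1),(-1,1)]])
    W=L@np.array([[c,s],[-s,c]])+[x,y]; return np.c_[W,np.full(4,.09)]
im=cv2.resize(p["color"][95:225,255:415,::-1],None,fx=5,fy=5,interpolation=cv2.INTER_CUBIC)
q=proj(p,hull((0.515,0.208,np.radians(-13.5))),wp); print(q.round(1))
cv2.polylines(im,[((q-[255,95]+.5)*5).astype(int)],True,(0,255,255),1)
cv2.imwrite("pics/z1.png",im)
E
```

```text
[[397.1 127.4]
 [375.3 208.6]
 [280.3 191.5]
 [293.4 107. ]]
```

View pics/z1.png

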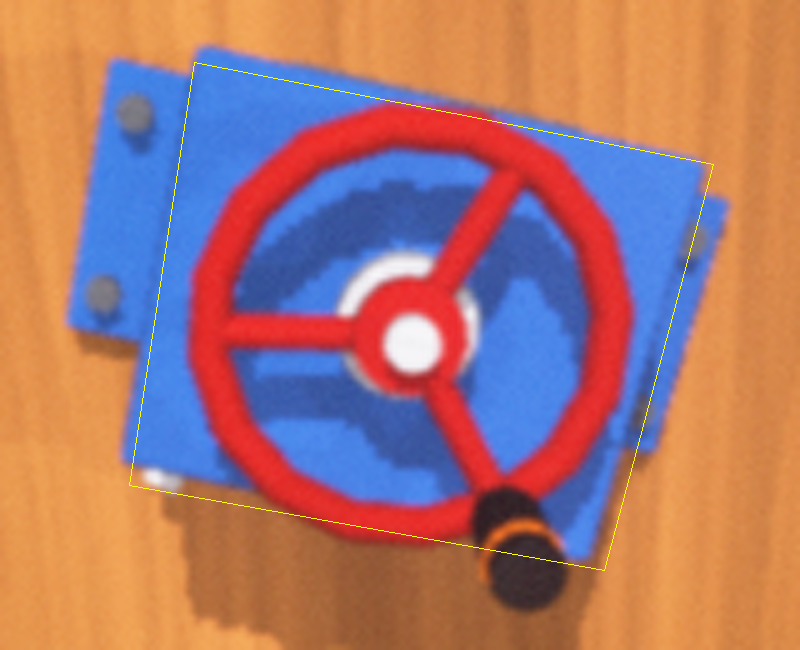

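```bash
cat >> h.py <<'E'
def rect(par,hx,hy,z,cy=0):
    x,y,a=par; c,s=np.cos(a),np.sin(a)
    L=np.array([[sx*hx,sy*hy+cy] for sx,sy in [(1,1),(1,-1),(-1,-1),(-1,1)]])
    return np.c_[L@np.array([[c,s],[-s,c]])+[x,y],np.full(4,z)]
E
python3 - <<'E'
from h import *
import pickle
from scipy.optimize import least_squares
p,P,M=pickle.load(open("wr1.pkl","rb")); wp=(P,Ro.from_matrix(M))
obs=np.array([[707,160],[588,558],[123,464],[202,47]])/5+[255,95]-.5
f=least_squares(lambda v:(proj(p,rect(v,.073,.061,.09),wp)-obs).ravel(),[.515,.208,-.24])
print(f.x,np.degrees(f.x[2]),f.fun.round(2))
# top camera
q=viewer.capture("top"); m=viewer.trace(q,"press")
for d in m: print(d["confidence"],d["mask"].sum(),np.argwhere(d["mask"]).mean(0))
o2=np.array([[107,65],[232,97],[192,245],[68,212]])  # topz px
o2=o2/4+[230,150]-.5   # TL..: (x dir up)
# top image: up=+x right=-y ; TL=(+x,+y), TR=(+x,-y), BR=(-x,-y), BL=(-x,+y)
g=least_squares(lambda v:(proj(q,rect(v,.073,.061,.09))-o2).ravel(),[.515,.208,-.24])
print(g.x,np.degrees(g.x[2]),g.fun.round(2))
# plate topz: nose corners left
o3=np.array([[683,173],[697,264],[463,299],[449,208]])/4+[230,150]-.5 # +x,-y(tail) ; -x,-y ; -x,+y ; +x,+y
h=least_squares(lambda v:(proj(q,rect(v,.045,.115,.008,.075)[[1,2,3,0]])-o3).ravel(),[.453,-.267,.16])
print("plate",h.x,np.degrees(h.x[2]),h.fun.round(2))
c=onplane(p,[(np.array([525,583])/5+[255,95])-.5],.175,wp);print("crank top",c)
E
```

```text
[ 0.513664    0.21171547 -0.26288816] -15.062382243997954 [ 1.1  -0.1   0.98  1.25 -0.78  0.39 -1.24 -1.03]
0.77 732 [183.61748634 276.45628415]
0.75 1719 [281.77021524 238.19895288]
[ 0.51206886  0.20957368 -0.25492971] -14.606396220022035 [-0.01 -0.56  0.31 -0.43  0.22  0.5  -0.53  0.47]
plate [ 0.45177366 -0.26715875  0.14611223] 8.371614291961272 [-0.13 -0.03  0.05  0.07  0.04  0.1   0.04 -0.14]
crank top [[0.53595084 0.16078463 0.175     ]]
```

```bash
python3 - <<'E'
from h import *
st(); print(units([0.452,-0.267,0.13],8.4))
E
```

```text
t 2.9 p [0.4875 0.2007 0.3594] yawy -2.93 z [-0.e+00  3.e-04 -1.e+00] F [-0.2  0.7 -0.1] w 0.0852 q [-0.79  0.24  0.49  1.32 -0.11  1.61 -0.37]
[-1.1723e+01 -2.8800e-01  5.7310e+00 -0.0000e+00 -2.0000e-03 -1.4160e+00]
```

Call:
drive_tool(
  commands=[
    [[0.6,-0.6,0,0.1,0,0,-0.1],[0.6,-1.6,0,0.3,0,0,-0.2],[0.6,-2.7,-0.1,0.7,0,0,-0.3],[0.6,-3.8,-0.1,1.2,0,0,-0.4],[0.6,-4.9,-0.1,1.7,0,0,-0.6],[0.6,-6.0,-0.2,2.3,0,0,-0.8],[0.6,-7.1,-0.2,2.9,0,0,-1.0],[0.6,-8.2,-0.2,3.5,0,0,-1.1],[0.6,-9.3,-0.3,4.2,0,0,-1.2],[0.6,-10.3,-0.3,4.8,0,0,-1.3],[0.6,-11.1,-0.3,5.3,0,0,-1.4],[0.6,-11.6,-0.3,5.6,0,0,-1.4]],
  ],
)

```text
time: 4.1
position: [0.4497, -0.2655, 0.1338]
ee_rot: [-0.001, 0.656, 0.755, -0.001]
wrist_force: [0.6, 0.6, -0.0]
grip_width: 0.0509
```

Call:
drive_tool(
  commands=[
    [[0.6,-0.1,0,0.1,0,0,0],[0.6,-0.1,0,0.1,0,0,0],[0.6,-0.1,0,0.1,0,0,0]],
  ],
)

```text
time: 4.4
position: [0.4533, -0.265, 0.1318]
ee_rot: [0.0, 0.654, 0.757, 0.001]
wrist_force: [0.0, 0.2, 0.5]
grip_width: 0.051
```

```bash
python3 - <<'E'
from h import *
st(); wp=pose(); p=viewer.capture("wrist"); im=p["color"][:,:,::-1].copy()
Rw,o=cam2world(p,wp)
for t in ["plate_rib","plate_nose"]:
    for d in viewer.pinpoint(p,t)[:3]: print(t,round(d["confidence"],2),(Rw@np.array(d["location"])+o).round(4))
par=(.452,-.267,np.radians(8.4))
for R in (rect(par,.045,.115,.008,.075),rect(par,.006,.0225,.05)):
    cv2.polylines(im,[proj(p,R,wp).round().astype(int)],True,(0,255,0),1)
cv2.imwrite("pics/wr2.png",im)
E
```

```text
t 4.4 p [ 0.4533 -0.265   0.1318] yawy 8.34 z [ 0.0013  0.001  -1.    ] F [0.  0.2 0.5] w 0.051 q [-0.04  0.4   0.71  1.75 -0.29  1.1   0.91]
plate_rib 0.9 [ 0.4495 -0.2665  0.0313]
plate_rib 0.68 [ 0.2791 -0.3428  0.0297]
plate_nose 0.68 [ 0.6107 -0.5069 -0.0023]
```

View pics/wr2.png

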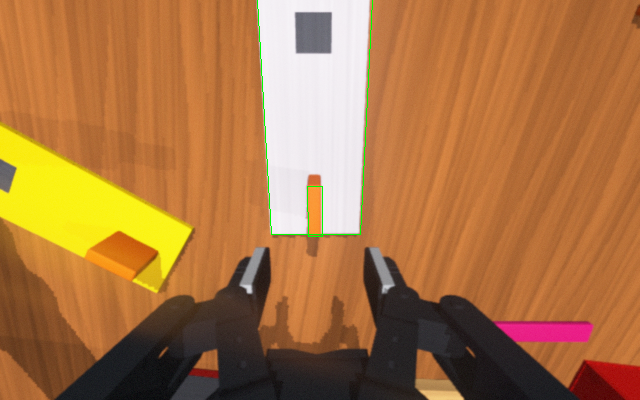

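Call:
drive_tool(
  commands=[
    [[0.6,0,0,0.4,0,0,0],[0.6,0,0,1.0,0,0,0],[0.6,0,0,1.6,0,0,0],[0.6,-0.05,0,2.2,0,0,0],[0.6,-0.05,0,2.6,0,0,0],[0.6,-0.05,0,2.85,0,0,0],[0.6,-0.05,0,2.9,0,0,0],[0,-0.05,0,2.9,0,0,0],[0,-0.05,0,2.9,0,0,0],[0,-0.05,0,2.9,0,0,0],[0,-0.05,0,2.9,0,0,0],[0,-0.05,0,2.9,0,0,0]],
  ],
  grip_force=60,
)

```text
time: 5.75
position: [0.4529, -0.2691, 0.0164]
ee_rot: [0.001, 0.655, 0.756, 0.0]
wrist_force: [-0.9, 0.1, 6.1]
grip_width: 0.0111
```

```bash
python3 - <<'E'
from h import *
st()
# press frame
a=np.radians(-14.8); o=np.array([.513,.2095]); X=np.array([np.cos(a),np.sin(a)]); Y=np.array([-np.sin(a),np.cos(a)])
for d in (-.30,-.28,-.26,-.14):
    w=o+Y*d; print(d,w.round(4), units([w[0],w[1],pose()[0][2]],-14.8))
E
```

```text
t 5.75 p [ 0.4529 -0.2691  0.0164] yawy 8.19 z [ 1.5e-03 -6.0e-04 -1.0e+00] F [-0.9  0.1  6.1] w 0.0111 q [ 0.04  0.55  0.63  1.86 -0.42  0.86  1.02]
-0.3 [ 0.4364 -0.0805] [ 4.725e+00  2.620e-01 -4.000e-03  1.100e-02  4.000e-03  2.873e+00]
-0.28 [ 0.4415 -0.0612] [ 5.186e+00  4.570e-01 -4.000e-03  1.100e-02  4.000e-03  2.873e+00]
-0.26 [ 0.4466 -0.0419] [ 5.646e+00  6.520e-01 -4.000e-03  1.100e-02  4.000e-03  2.873e+00]
-0.14 [0.4772 0.0741] [ 8.408e+00  1.824e+00 -4.000e-03  1.100e-02  4.000e-03  2.873e+00]
```

Call:
drive_tool(
  commands=[
    [[0,0.1,0,0,0,0,0.1],[0,0.4,0,0,0,0,0.25],[0,0.8,0.1,0,0,0,0.5],[0,1.3,0.1,0,0,0,0.8],[0,1.9,0.1,0,0,0,1.1],[0,2.5,0.2,0,0,0,1.4],[0,3.1,0.2,0,0,0,1.8],[0,3.7,0.3,0,0,0,2.15],[0,4.2,0.3,0,0,0,2.45],[0,4.6,0.35,0,0,0,2.7],[0,4.85,0.35,0,0,0,2.87],[0,4.95,0.35,0,0,0,2.87]],
  ],
)

```text
time: 6.95
position: [0.4397, -0.0724, 0.0165]
ee_rot: [0.003, 0.792, 0.61, 0.001]
wrist_force: [0.3, -5.9, 5.0]
grip_width: 0.0109
```

Call:
drive_tool(
  commands=[
    [[0,0,0,0,0,0,0],[0,0,0,0,0,0,0]],
  ],
)

```text
time: 7.15
position: [0.4397, -0.0719, 0.0164]
ee_rot: [0.002, 0.792, 0.61, 0.001]
wrist_force: [-0.1, -2.8, 6.2]
grip_width: 0.0107
```

```bash
python3 - <<'E'
from h import *
import pickle
st(); wp=pose(); p=viewer.capture("wrist"); pickle.dump((p,wp[0],wp[1].as_matrix()),open("wr3.pkl","wb"))
im=p["color"][:,:,::-1].copy()
Rw,o=cam2world(p,wp)
for t in ["press","slot_end","plate_rib","plate_nose","crank_grip"]:
    for d in viewer.pinpoint(p,t)[:2]: print(t,round(d["confidence"],2),(Rw@np.array(d["location"])+o).round(4))
cv2.imwrite("pics/wr3.png",im)
q=viewer.capture("top"); pickle.dump(q,open("top3.pkl","wb")); cv2.imwrite("pics/top3.png",cv2.resize(q["color"][140:250,220:400,::-1],None,fx=4,fy=4,interpolation=cv2.INTER_CUBIC))
E
```

```text
t 7.15 p [ 0.4397 -0.0719  0.0164] yawy -14.82 z [ 0.0037 -0.0019 -1.    ] F [-0.1 -2.8  6.2] w 0.0107 q [-0.49  0.44  0.76  2.08 -0.43  0.78  0.28]
plate_rib 0.89 [ 0.4408 -0.0688  0.0277]
```

View pics/wr3.png

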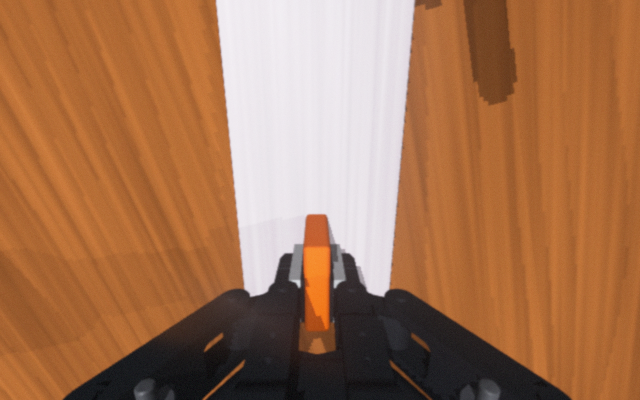

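View pics/top3.png

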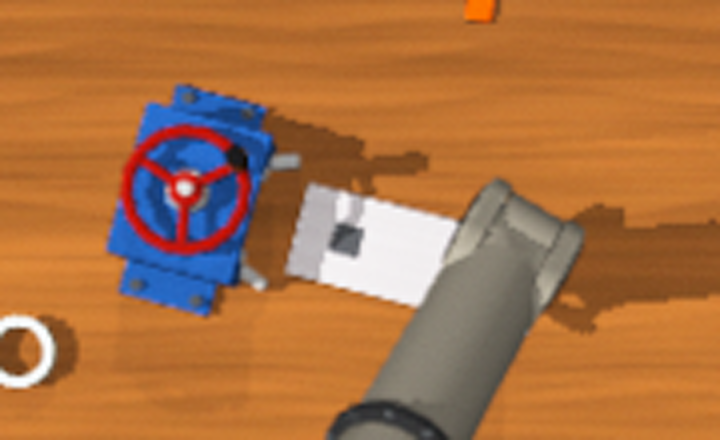

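```bash
python3 - <<'E'
from h import *
import pickle
q=viewer.capture("scene"); pickle.dump(q,open("sc3.pkl","wb")); t=pickle.load(open("top3.pkl","rb"))
P,R=pose(); yw=np.radians(-14.8)
pl=(P[0]+.255*.002,P[1]+.967*.002,yw); pr=(.513,.2095,yw)
def loc(par,L): 
    x,y,a=par;L=np.array(L);c,s=np.cos(a),np.sin(a); return np.c_[L[:,:2]@np.array([[c,s],[-s,c]])+[x,y],L[:,2]]
G=[[[s*.0565,-.086,.022],[s*.047,-.06,.022]] for s in (1,-1)]
for n,p,(x0,y0,x1,y1),f in (("sc",q,(320,180,450,300),6),("tp",t,(235,150,335,235),7)):
    im=cv2.resize(p["color"][y0:y1,x0:x1,::-1],None,fx=f,fy=f,interpolation=cv2.INTER_CUBIC)
    def d(X,c): cv2.polylines(im,[((proj(p,X)-[x0,y0]+.5)*f).astype(int)],True,c,1)
    d(rect(pl,.045,.115,.008,.075),(0,255,0)); d(rect(pr,.073,.061,.09),(0,255,255))
    for g in G: d(loc(pr,g),(255,255,0))
    cv2.imwrite(f"pics/{n}4.png",im)
E
```

```text
(no output)
```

View pics/sc4.png

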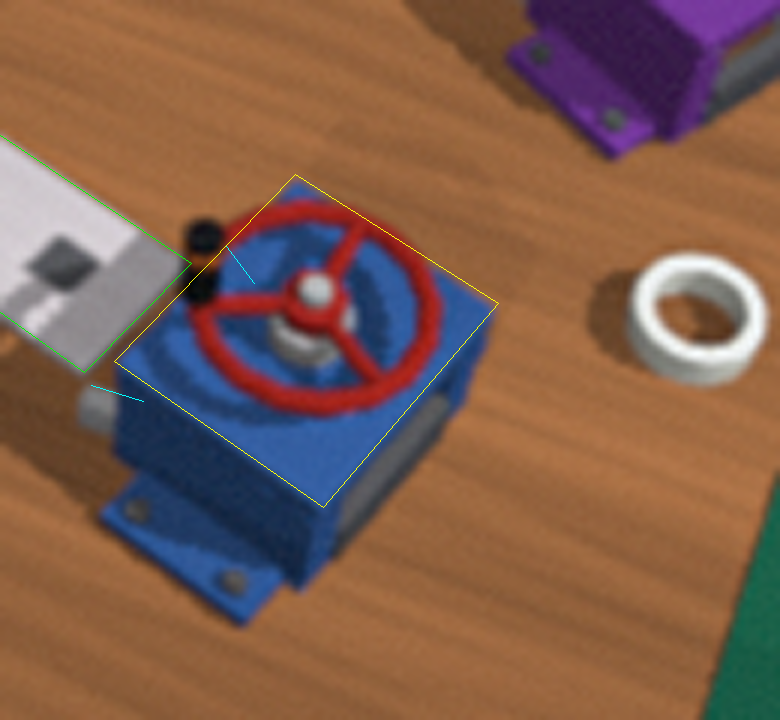

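View pics/tp4.png

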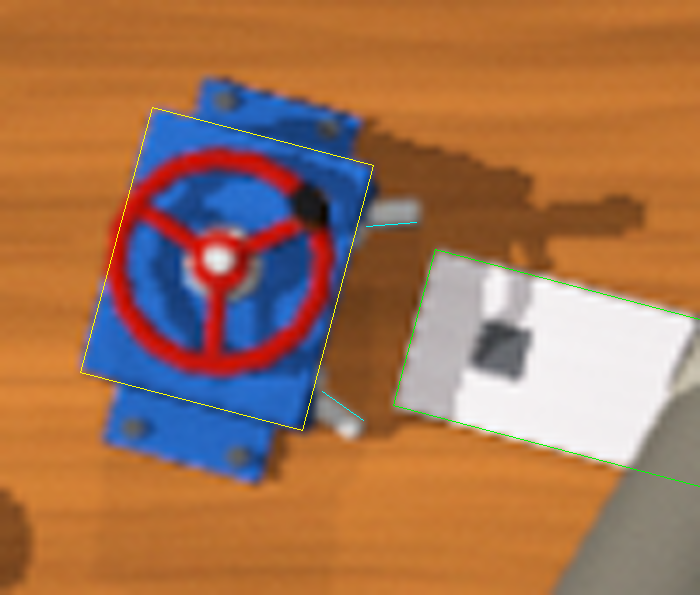

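```bash
cat >> h.py <<'E'
def inpress(yaw=-14.8,o=(.513,.2095)):
    a=np.radians(yaw); P,R=pose(); d=P[:2]-o; F=np.array(r.sense()["wrist_force"]); T=np.array(r.sense()["ft_torque"])
    X=np.array([np.cos(a),np.sin(a)]); Y=np.array([-np.sin(a),np.cos(a)])
    print("press xy mm",round(d@X*1e3,1),round(d@Y*1e3,1),"Fx,Fy,Fz",round(F[:2]@X,1),round(F[:2]@Y,1),round(F[2],1),"T",T.round(2))
E
python3 - <<'E'
from h import *
st();inpress()
E
```

```text
t 7.55 p [ 0.4396 -0.0719  0.0164] yawy -14.83 z [ 0.0036 -0.0016 -1.    ] F [-0.7 -2.7  7. ] w 0.0109 q [-0.49  0.44  0.76  2.08 -0.43  0.78  0.28]
press xy mm 1.0 -290.8 Fx,Fy,Fz 0.1 -2.8 7.0 T [-0.37  0.22  0.07]
```

Call:
drive_tool(
  commands=[
    [[0,0.1,-0.02,0,0,0,0],[0,0.3,-0.02,0,0,0,0],[0,0.6,-0.02,0,0,0,0],[0,0.9,-0.02,0,0,0,0],[0,1.1,-0.02,0,0,0,0],[0,1.3,-0.02,0,0,0,0],[0,1.5,-0.02,0,0,0,0]],
  ],
)

```text
time: 8.25
position: [0.4531, -0.016, 0.0164]
ee_rot: [0.002, 0.793, 0.609, -0.001]
wrist_force: [-1.6, -7.9, 8.8]
grip_width: 0.011
```

```bash
python3 - <<'E'
from h import *
st();inpress()
q=viewer.capture("top"); cv2.imwrite("pics/top5.png",cv2.resize(q["color"][150:235,235:335,::-1],None,fx=7,fy=7,interpolation=cv2.INTER_CUBIC))
E
```

```text
t 8.25 p [ 0.4531 -0.016   0.0164] yawy -14.97 z [ 0.0019 -0.0042 -1.    ] F [-1.6 -7.9  8.8] w 0.011 q [-0.61  0.46  0.75  2.06 -0.43  0.79  0.15]
press xy mm -0.3 -233.4 Fx,Fy,Fz 0.4 -8.0 8.8 T [-1.24  0.6   0.  ]
```

View pics/top5.png

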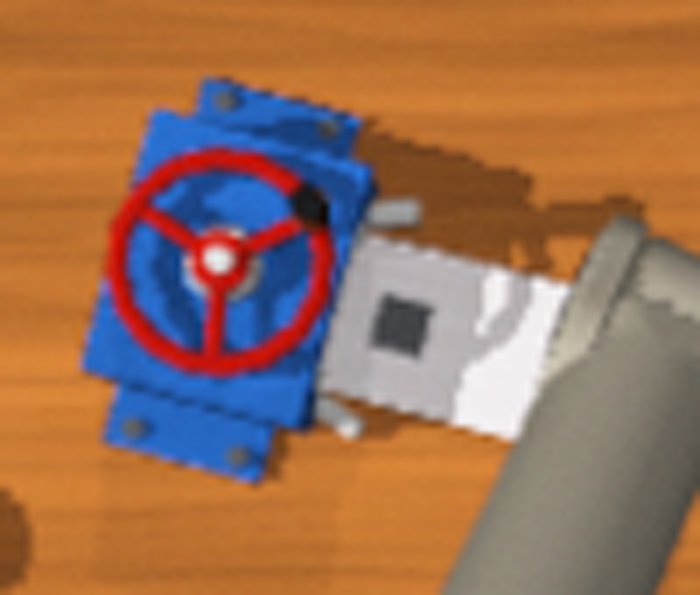

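Call:
drive_tool(
  commands=[
    [[0,0.2,0,0,0,0,0],[0,0.4,0,0,0,0,0],[0,0.6,0,0,0,0,0],[0,0.8,0,0,0,0,0],[0,1.0,0,0,0,0,0],[0,1.2,0,0,0,0,0]],
  ],
)

```text
time: 8.9
position: [0.4653, 0.03, 0.0164]
ee_rot: [0.002, 0.793, 0.609, -0.001]
wrist_force: [-1.8, -8.2, 9.3]
grip_width: 0.0111
```

```bash
python3 - <<'E'
from h import *
st();inpress()
E
```

```text
t 8.9 p [0.4653 0.03   0.0164] yawy -15.0 z [ 0.0015 -0.0043 -1.    ] F [-1.8 -8.2  9.3] w 0.0111 q [-0.69  0.48  0.74  2.02 -0.44  0.8   0.05]
press xy mm -0.3 -185.7 Fx,Fy,Fz 0.4 -8.3 9.3 T [-1.39  0.57 -0.02]
```

Call:
drive_tool(
  commands=[
    [[0,0.2,0,0,0,0,0],[0,0.4,0,0,0,0,0],[0,0.6,0,0,0,0,0],[0,0.75,0,0,0,0,0],[0,0.85,0,0,0,0,0],[0,0.95,0,0,0,0,0]],
  ],
)

```text
time: 9.5
position: [0.4749, 0.0664, 0.0164]
ee_rot: [0.002, 0.793, 0.609, -0.001]
wrist_force: [-3.2, -8.9, 9.6]
grip_width: 0.0112
```

```bash
python3 - <<'E'
from h import *
st();inpress()
E
```

```text
t 9.5 p [0.4749 0.0664 0.0164] yawy -15.0 z [ 0.0011 -0.0045 -1.    ] F [-3.2 -8.9  9.6] w 0.0112 q [-0.75  0.5   0.73  1.99 -0.45  0.82 -0.02]
press xy mm -0.3 -148.1 Fx,Fy,Fz -0.8 -9.5 9.6 T [-1.45  0.61  0.06]
```

Call:
drive_tool(
  commands=[
    [[0,0.05,0,0,0,0,0],[0,0.1,0,0,0,0,0]],
  ],
)

```text
time: 9.7
position: [0.4759, 0.0701, 0.0164]
ee_rot: [0.002, 0.793, 0.609, -0.001]
wrist_force: [-2.9, -9.2, 9.6]
grip_width: 0.0108
```

```bash
python3 - <<'E'
from h import *
st();inpress()
E
```

```text
t 9.7 p [0.4759 0.0701 0.0164] yawy -15.0 z [ 0.001  -0.0046 -1.    ] F [-2.9 -9.2  9.6] w 0.0108 q [-0.75  0.5   0.73  1.98 -0.45  0.82 -0.03]
press xy mm -0.3 -144.3 Fx,Fy,Fz -0.5 -9.7 9.6 T [-1.38  0.58 -0.02]
```

Call:
drive_tool(
  commands=[
    [[0,0.03,0,0,0,0,0],[0,0.06,0,0,0,0,0],[0,0.09,0,0,0,0,0]],
  ],
)

```text
time: 10.0
position: [0.4767, 0.0733, 0.0164]
ee_rot: [0.002, 0.793, 0.609, -0.001]
wrist_force: [-2.4, -11.8, 12.0]
grip_width: 0.0119
```

```bash
python3 - <<'E'
from h import *
st();inpress()
E
```

```text
t 10.0 p [0.4767 0.0733 0.0164] yawy -15.02 z [ 8.0e-04 -4.8e-03 -1.0e+00] F [ -2.4 -11.8  12. ] w 0.0119 q [-0.76  0.51  0.73  1.98 -0.45  0.83 -0.04]
press xy mm -0.3 -141.0 Fx,Fy,Fz 0.7 -12.0 12.0 T [-2.08  0.75 -0.05]
```

Force is beginning to rise, so I'll keep pressing in small steps.

Call:
drive_tool(
  commands=[
    [[0,0.03,0,0,0,0,0],[0,0.05,0,0,0,0,0],[0,0.05,0,0,0,0,0]],
  ],
)

```text
time: 10.3
position: [0.4767, 0.0733, 0.0164]
ee_rot: [0.003, 0.794, 0.608, -0.002]
wrist_force: [-3.2, -11.6, 11.9]
grip_width: 0.0117
```

```bash
python3 - <<'E'
from h import *
st();inpress()
E
```

```text
t 10.3 p [0.4767 0.0733 0.0164] yawy -15.08 z [-1.0e-04 -6.9e-03 -1.0e+00] F [ -3.2 -11.6  11.9] w 0.0117 q [-0.76  0.51  0.73  1.98 -0.45  0.83 -0.04]
press xy mm -0.3 -141.0 Fx,Fy,Fz -0.1 -12.0 11.9 T [-1.96  0.77  0.04]
```

Call:
drive_tool(
  commands=[
    [[0,0.03,0,0,0,0,0],[0,0.05,0,0,0,0,0],[0,0.05,0,0,0,0,0]],
  ],
)

```text
time: 10.6
position: [0.4766, 0.0732, 0.0164]
ee_rot: [0.003, 0.794, 0.608, -0.003]
wrist_force: [-5.1, -14.9, 13.6]
grip_width: 0.0115
```

```bash
python3 - <<'E'
from h import *
st();inpress()
E
```

```text
t 10.6 p [0.4766 0.0732 0.0164] yawy -15.15 z [-0.0012 -0.009  -1.    ] F [ -5.1 -14.9  13.6] w 0.0115 q [-0.76  0.51  0.74  1.98 -0.45  0.83 -0.04]
press xy mm -0.4 -141.0 Fx,Fy,Fz -1.1 -15.7 13.6 T [-2.42  0.93  0.17]
```

Call:
drive_tool(
  commands=[
    [[0,0.05,0,0,0,0,0],[0,0.1,0,0,0,0,0],[0,0.1,0,0,0,0,0]],
  ],
)

```text
time: 10.9
position: [0.4766, 0.0733, 0.0164]
ee_rot: [0.005, 0.794, 0.607, -0.006]
wrist_force: [-7.6, -21.2, 16.7]
grip_width: 0.0113
```

```bash
python3 - <<'E'
from h import *
st();inpress()
wp=pose();p=viewer.capture("wrist"); cv2.imwrite("pics/wr6.png",p["color"][:,:,::-1])
q=viewer.capture("top"); cv2.imwrite("pics/top6.png",cv2.resize(q["color"][150:235,235:335,::-1],None,fx=7,fy=7,interpolation=cv2.INTER_CUBIC))
E
```

```text
t 10.9 p [0.4766 0.0733 0.0164] yawy -15.2 z [-0.0033 -0.0139 -0.9999] F [ -7.6 -21.2  16.7] w 0.0113 q [-0.77  0.51  0.74  1.97 -0.44  0.83 -0.05]
press xy mm -0.4 -141.0 Fx,Fy,Fz -1.9 -22.5 16.7 T [-3.66  1.41  0.35]
```

View pics/wr6.png

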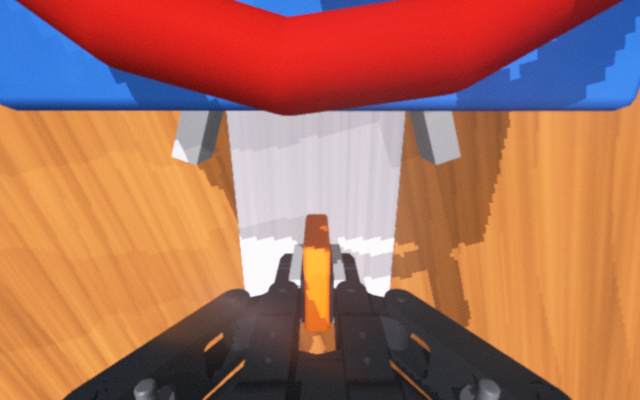

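Call:
drive_tool(
  commands=[
    [[0,-0.1,0,0,0,0,0],[0,-0.16,0,0,0,0,0],[0.5,-0.16,0,0,0,0,0],[0.5,-0.16,0,0,0,0,0],[0.5,-0.16,0,0,0,0,0],[0.5,-0.16,0,0,0,0,0]],
  ],
)

```text
time: 11.6
position: [0.4766, 0.0808, 0.0151]
ee_rot: [-0.0, 0.792, 0.611, 0.0]
wrist_force: [0.2, 1.1, 0.2]
grip_width: 0.0429
```

```bash
python3 - <<'E'
from h import *
st();inpress(); P,R=pose()
print(units([P[0],P[1],.24],-15))
E
```

```text
t 11.6 p [0.4766 0.0808 0.0151] yawy -14.68 z [-3.e-04  6.e-04 -1.e+00] F [0.2 1.1 0.2] w 0.0429 q [-0.76  0.51  0.73  1.98 -0.46  0.83 -0.04]
press xy mm -2.3 -133.7 Fx,Fy,Fz -0.1 1.1 0.2 T [-0.02 -0.04 -0.02]
[ 3.000e-03 -3.000e-03 -5.623e+00 -3.000e-03 -4.000e-03  4.000e-02]
```

Call:
drive_tool(
  commands=[
    [[0.5,0,0,-0.3,0,0,0],[0.5,0,0,-0.9,0,0,0],[0.5,0,0,-1.7,0,0,0],[0.5,0,0,-2.6,0,0,0],[0.5,0,0,-3.5,0,0,0],[0.5,0,0,-4.4,0,0,0],[0.5,0,0,-5.2,0,0,0],[0.5,0,0,-5.9,0,0,0],[0.5,0,0,-6.3,0,0,0],[0.5,0,0,-6.5,0,0,0]],
  ],
)

```text
time: 12.6
position: [0.4777, 0.0796, 0.2778]
ee_rot: [0.001, 0.792, 0.61, 0.002]
wrist_force: [0.4, -0.9, 0.7]
grip_width: 0.0427
```

```bash
python3 - <<'E'
from h import *
import pickle
st(); wp=pose(); p=viewer.capture("wrist"); pickle.dump((p,wp[0],wp[1].as_matrix()),open("wr7.pkl","wb"))
Rw,o=cam2world(p,wp)
for t in ["press","slot_end","plate_rib","crank_grip"]:
    for d in viewer.pinpoint(p,t)[:2]: print(t,round(d["confidence"],2),(Rw@np.array(d["location"])+o).round(4))
cv2.imwrite("pics/wr7.png",p["color"][:,:,::-1])
print(units([.537,.160,.24],-15))
E
```

```text
t 12.6 p [0.4777 0.0796 0.2778] yawy -14.77 z [ 0.0037  0.0016 -1.    ] F [ 0.4 -0.9  0.7] w 0.0427 q [-0.95  0.19  0.9   1.62 -0.15  1.39 -0.3 ]
press 0.7 [0.5124 0.2083 0.0012]
press 0.69 [ 0.1618  0.3206 -0.0018]
plate_rib 0.93 [0.4781 0.0774 0.0287]
[ 2.33   0.965  0.853 -0.014  0.007  0.03 ]
```

View pics/wr7.png

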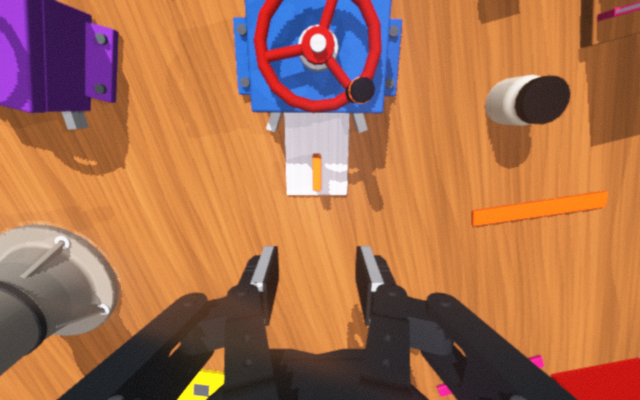

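```bash
python3 - <<'E'
from h import *
import pickle
p,P,M=pickle.load(open("wr7.pkl","rb")); wp=(P,Ro.from_matrix(M))
print(onplane(p,[[361.5,89.5]],.175,wp), onplane(p,[[318,43.5]],.13,wp))
print("tail", onplane(p,[[287,194.5],[347.5,194.5]],.008,wp), "rib top", onplane(p,[[317,172]],.05,wp))
E
```

```text
[[0.53635974 0.16167879 0.175     ]] [[0.51360144 0.21013651 0.13      ]]
tail [[0.42380375 0.04867568 0.008     ]
 [0.51149997 0.02535105 0.008     ]] rib top [[0.4783091  0.07932593 0.05      ]]
```

Call:
drive_tool(
  commands=[
    [[0.6,0.3,0.1,0,0,0,0],[0.6,0.8,0.3,0.1,0,0,0],[0.6,1.4,0.6,0.3,0,0,0],[0.6,1.9,0.8,0.5,0,0,0],[0.6,2.2,0.9,0.7,0,0,0],[0.6,2.35,0.95,0.8,0,0,0],[0.6,2.35,0.95,0.8,0,0,0]],
  ],
)

```text
time: 13.55
position: [0.537, 0.1615, 0.2419]
ee_rot: [-0.0, 0.792, 0.611, -0.001]
wrist_force: [0.8, -0.1, -0.4]
grip_width: 0.051
```

```bash
python3 - <<'E'
from h import *
st(); wp=pose(); p=viewer.capture("wrist"); im=p["color"][:,:,::-1].copy()
cv2.circle(im,tuple(proj(p,[[.5365,.1615,.175]],wp)[0].round().astype(int)),3,(0,255,0),1)
cv2.imwrite("pics/wr8.png",im)
print(units([.5365,.1615,.137],-15))
E
```

```text
t 13.55 p [0.537  0.1615 0.2419] yawy -14.71 z [-0.0023 -0.0014 -1.    ] F [ 0.8 -0.1 -0.4] w 0.051 q [-0.91  0.41  0.84  1.48 -0.31  1.39 -0.31]
[ 0.026 -0.02   2.645 -0.006  0.01   0.026]
```

View pics/wr8.png

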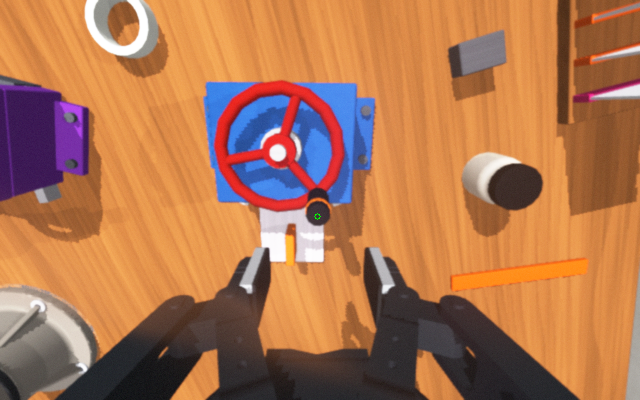

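Call:
drive_tool(
  commands=[
    [[0.6,0,0,0.3,0,0,0],[0.6,0,0,0.9,0,0,0],[0.6,0,0,1.5,0,0,0],[0.6,0,0,2.1,0,0,0],[0.6,0,0,2.5,0,0,0],[0.6,0,0,2.62,0,0,0],[0.6,0,0,2.62,0,0,0],[0,0,0,2.62,0,0,0],[0,0,0,2.62,0,0,0],[0,0,0,2.62,0,0,0],[0,0,0,2.62,0,0,0]],
  ],
  grip_force=50,
)

```text
time: 14.7
position: [0.5381, 0.1612, 0.1399]
ee_rot: [0.0, 0.792, 0.611, 0.001]
wrist_force: [-2.0, -0.5, 5.8]
grip_width: 0.0188
```

```bash
cat >> h.py <<'E'
C=np.array([.5135,.2105]); 
def crank():
    P,R=pose(); d=P[:2]-C; th=np.degrees(np.arctan2(d[1],d[0])); s=r.sense(); F=np.array(s["wrist_force"]); u=d/np.linalg.norm(d)
    print("r",round(np.linalg.norm(d)*1e3,1),"world ang",round(th,1),"wheel deg mod360",round((th+14.8-180)%360,1),"Frad",round(F[:2]@u,1),"Ftan(ccw)",round(F[:2]@[-u[1],u[0]],1),"Fz",round(F[2],1))
def arc(a0,a1,n,rad=.055,z=.138,c=None):
    # rows for crank angles (world deg) relative to current pose
    c=C if c is None else c
    base=pose(); out=[]
    for a in np.linspace(a0,a1,n+1)[1:]:
        t=np.radians(a); u=units([c[0]+rad*np.cos(t),c[1]+rad*np.sin(t),z],-14.8,base); out.append([0]+[round(float(v),2)+0 for v in u])
    print(out)
E
python3 - <<'E'
from h import *
st();crank()
E
```

```text
t 14.7 p [0.5381 0.1612 0.1399] yawy -14.75 z [ 0.0016  0.0011 -1.    ] F [-2.  -0.5  5.8] w 0.0188 q [-0.89  0.49  0.8   1.64 -0.38  1.17 -0.26]
r 55.1 world ang -63.5 wheel deg mod360 131.3 Frad -0.4 Ftan(ccw) -2.0 Fz 5.8
```

```bash
python3 - <<'E'
from h import *
arc(-63.5,-168.5,9)
E
```

```text
[[0, -0.16, -0.23, 0.05, 0.01, -0.01, 0.01], [0, -0.27, -0.49, 0.05, 0.01, -0.01, 0.01], [0, -0.33, -0.76, 0.04, 0.01, -0.01, 0.01], [0, -0.33, -1.04, 0.04, 0.01, -0.01, 0.01], [0, -0.28, -1.31, 0.04, 0.01, -0.01, 0.01], [0, -0.17, -1.57, 0.04, 0.01, -0.01, 0.01], [0, -0.01, -1.8, 0.04, 0.01, -0.01, 0.01], [0, 0.19, -1.99, 0.04, 0.01, -0.01, 0.01], [0, 0.43, -2.14, 0.04, 0.01, -0.01, 0.01]]
```

Call:
drive_tool(
  commands=[
    [[0,-0.16,-0.23,0,0,0,0],[0,-0.27,-0.49,0,0,0,0],[0,-0.33,-0.76,0,0,0,0],[0,-0.33,-1.04,0,0,0,0],[0,-0.28,-1.31,0,0,0,0],[0,-0.17,-1.57,0,0,0,0],[0,-0.01,-1.8,0,0,0,0],[0,0.19,-1.99,0,0,0,0],[0,0.43,-2.14,0,0,0,0]],
  ],
)

```text
time: 15.6
position: [0.4599, 0.1983, 0.1398]
ee_rot: [0.001, 0.792, 0.61, 0.001]
wrist_force: [3.5, -2.4, 7.1]
grip_width: 0.0191
```

```bash
python3 - <<'E'
from h import *
st();crank(); arc(-167,-197,6)
E
```

```text
t 15.6 p [0.4599 0.1983 0.1398] yawy -14.81 z [ 0.0027 -0.0011 -1.    ] F [ 3.5 -2.4  7.1] w 0.0191 q [-1.09  0.36  0.82  1.81 -0.29  1.1  -0.42]
r 55.0 world ang -167.2 wheel deg mod360 27.6 Frad -2.9 Ftan(ccw) 3.2 Fz 7.1
[[0, 0.1, -0.05, 0.04, 0.02, 0.0, 0.0], [0, 0.22, -0.09, 0.04, 0.02, 0.0, 0.0], [0, 0.33, -0.12, 0.04, 0.02, 0.0, 0.0], [0, 0.45, -0.14, 0.04, 0.02, 0.0, 0.0], [0, 0.57, -0.15, 0.04, 0.02, 0.0, 0.0], [0, 0.69, -0.15, 0.04, 0.02, 0.0, 0.0]]
```

Call:
drive_tool(
  commands=[
    [[0,0.1,-0.05,0,0,0,0],[0,0.2,-0.08,0,0,0,0],[0,0.3,-0.11,0,0,0,0],[0,0.4,-0.13,0,0,0,0],[0,0.5,-0.14,0,0,0,0],[0,0.55,-0.15,0,0,0,0]],
  ],
)

```text
time: 16.2
position: [0.4596, 0.2212, 0.1398]
ee_rot: [0.001, 0.792, 0.61, 0.0]
wrist_force: [1.2, -4.1, 8.6]
grip_width: 0.019
```

```bash
python3 - <<'E'
from h import *
st();crank()
E
```

```text
t 16.2 p [0.4596 0.2212 0.1398] yawy -14.77 z [ 0.0018 -0.0012 -1.    ] F [ 1.2 -4.1  8.6] w 0.019 q [-1.11  0.38  0.81  1.78 -0.3   1.11 -0.46]
r 55.0 world ang 168.7 wheel deg mod360 3.5 Frad -2.0 Ftan(ccw) 3.8 Fz 8.6
```

Call:
drive_tool(
  commands=[
    [[0,0.04,0,0,0,0,0],[0,0.08,0,0,0,0,0],[0,0.08,0,0,0,0,0]],
  ],
)

```text
time: 16.5
position: [0.4603, 0.2243, 0.1398]
ee_rot: [0.001, 0.792, 0.61, 0.0]
wrist_force: [0.9, -2.8, 9.3]
grip_width: 0.0186
```

```bash
python3 - <<'E'
from h import *
st();crank()
E
```

```text
t 16.5 p [0.4603 0.2243 0.1398] yawy -14.78 z [ 0.0015 -0.001  -1.    ] F [ 0.9 -2.8  9.3] w 0.0186 q [-1.11  0.38  0.81  1.78 -0.31  1.11 -0.46]
r 55.0 world ang 165.5 wheel deg mod360 0.3 Frad -1.6 Ftan(ccw) 2.5 Fz 9.3
```

Call:
drive_tool(
  commands=[
    [[0,0.04,0,0,0,0,0],[0,0.08,0,0,0,0,0],[0,0.08,0,0,0,0,0]],
  ],
)

```text
time: 16.8
position: [0.4604, 0.2249, 0.1398]
ee_rot: [0.001, 0.793, 0.61, -0.002]
wrist_force: [-1.2, -5.9, 12.0]
grip_width: 0.0187
```

```bash
python3 - <<'E'
from h import *
st();crank()
E
```

```text
t 16.8 p [0.4604 0.2249 0.1398] yawy -14.86 z [-7.0e-04 -4.2e-03 -1.0e+00] F [-1.2 -5.9 12. ] w 0.0187 q [-1.11  0.39  0.81  1.77 -0.31  1.12 -0.46]
r 55.0 world ang 164.8 wheel deg mod360 359.6 Frad -0.4 Ftan(ccw) 6.0 Fz 12.0
```

Call:
drive_tool(
  commands=[
    [[0,0.05,0.01,0,0,0,0],[0,0.1,0.02,0,0,0,0],[0,0.1,0.02,0,0,0,0]],
  ],
)

```text
time: 17.1
position: [0.4604, 0.225, 0.1397]
ee_rot: [0.002, 0.793, 0.609, -0.005]
wrist_force: [-6.1, -11.9, 18.5]
grip_width: 0.0187
```

```bash
python3 - <<'E'
from h import *
st();crank()
E
```

```text
t 17.1 p [0.4604 0.225  0.1397] yawy -14.99 z [-0.006  -0.0091 -0.9999] F [ -6.1 -11.9  18.5] w 0.0187 q [-1.11  0.39  0.81  1.77 -0.31  1.13 -0.46]
r 55.0 world ang 164.7 wheel deg mod360 359.5 Frad 2.7 Ftan(ccw) 13.1 Fz 18.5
```

Call:
drive_tool(
  commands=[
    [[0,0.05,0.01,0,0,0,0],[0,0.1,0.02,0,0,0,0],[0,0.1,0.02,0,0,0,0]],
  ],
)

```text
time: 17.4
position: [0.4604, 0.225, 0.1396]
ee_rot: [0.002, 0.794, 0.608, -0.009]
wrist_force: [-12.6, -17.7, 23.0]
grip_width: 0.0187
```

```bash
python3 - <<'E'
from h import *
st();crank()
E
```

```text
t 17.4 p [0.4604 0.225  0.1396] yawy -15.11 z [-0.0113 -0.0139 -0.9998] F [-12.6 -17.7  23. ] w 0.0187 q [-1.11  0.4   0.81  1.76 -0.31  1.13 -0.47]
r 55.0 world ang 164.7 wheel deg mod360 359.5 Frad 7.5 Ftan(ccw) 20.4 Fz 23.0
```

Hard stop reached: tangential force is 20 N and the position hasn't moved, at world angle 164.7°. Next I'll unload the wind-up.

Call:
drive_tool(
  commands=[
    [[0,-0.1,-0.02,0,0,0,0],[0,-0.2,-0.04,0,0,0,0],[0,-0.25,-0.04,0,0,0,0]],
  ],
)

```text
time: 17.7
position: [0.4604, 0.2249, 0.1398]
ee_rot: [0.001, 0.793, 0.61, 0.0]
wrist_force: [2.0, -0.9, 7.7]
grip_width: 0.0187
```

```bash
python3 - <<'E'
from h import *
st();crank()
arc(164.7,164.7+180,12)
E
```

```text
t 17.7 p [0.4604 0.2249 0.1398] yawy -14.86 z [ 1.4e-03 -3.0e-04 -1.0e+00] F [ 2.  -0.9  7.7] w 0.0187 q [-1.11  0.38  0.81  1.78 -0.31  1.11 -0.46]
r 55.0 world ang 164.8 wheel deg mod360 359.6 Frad -2.1 Ftan(ccw) 0.4 Fz 7.7
[[0, -0.35, 0.04, 0.04, 0.01, 0.0, -0.01], [0, -0.69, 0.18, 0.04, 0.01, 0.0, -0.01], [0, -0.97, 0.4, 0.05, 0.01, 0.0, -0.01], [0, -1.19, 0.68, 0.05, 0.01, 0.0, -0.01], [0, -1.33, 1.01, 0.05, 0.01, 0.0, -0.01], [0, -1.38, 1.36, 0.05, 0.01, 0.0, -0.01], [0, -1.34, 1.72, 0.05, 0.01, 0.0, -0.01], [0, -1.2, 2.05, 0.05, 0.01, 0.0, -0.01], [0, -0.99, 2.34, 0.05, 0.01, 0.0, -0.01], [0, -0.7, 2.56, 0.05, 0.01, 0.0, -0.01], [0, -0.37, 2.7, 0.05, 0.01, 0.0, -0.01], [0, -0.02, 2.75, 0.05, 0.01, 0.0, -0.01]]
```

Call:
drive_tool(
  commands=[
    [[0,-0.35,0.04,0,0,0,0],[0,-0.69,0.18,0,0,0,0],[0,-0.97,0.4,0,0,0,0],[0,-1.19,0.68,0,0,0,0],[0,-1.33,1.01,0,0,0,0],[0,-1.38,1.36,0,0,0,0],[0,-1.34,1.72,0,0,0,0],[0,-1.2,2.05,0,0,0,0],[0,-0.99,2.34,0,0,0,0],[0,-0.7,2.56,0,0,0,0],[0,-0.37,2.7,0,0,0,0],[0,-0.02,2.75,0,0,0,0]],
  ],
)

```text
time: 18.9
position: [0.5664, 0.1951, 0.1398]
ee_rot: [0.001, 0.793, 0.609, -0.001]
wrist_force: [-2.6, -3.4, 10.2]
grip_width: 0.0188
```

```bash
python3 - <<'E'
from h import *
st();crank()
arc(-15.3,164.7,12)
E
```

```text
t 18.9 p [0.5664 0.1951 0.1398] yawy -14.92 z [-2.0e-04 -3.3e-03 -1.0e+00] F [-2.6 -3.4 10.2] w 0.0188 q [-0.88  0.57  0.78  1.53 -0.41  1.22 -0.29]
r 55.1 world ang -16.3 wheel deg mod360 178.5 Frad -1.6 Ftan(ccw) -4.0 Fz 10.2
[[0, 0.38, -0.05, 0.04, 0.01, 0.02, -0.01], [0, 0.71, -0.18, 0.04, 0.01, 0.02, -0.01], [0, 1.0, -0.4, 0.04, 0.01, 0.02, -0.01], [0, 1.22, -0.68, 0.04, 0.01, 0.02, -0.01], [0, 1.36, -1.01, 0.04, 0.01, 0.02, -0.01], [0, 1.41, -1.37, 0.04, 0.01, 0.02, -0.01], [0, 1.36, -1.72, 0.04, 0.01, 0.02, -0.01], [0, 1.23, -2.06, 0.04, 0.01, 0.02, -0.01], [0, 1.01, -2.34, 0.04, 0.01, 0.02, -0.01], [0, 0.73, -2.56, 0.04, 0.01, 0.02, -0.01], [0, 0.4, -2.7, 0.04, 0.01, 0.02, -0.01], [0, 0.04, -2.75, 0.04, 0.01, 0.02, -0.01]]
```

Call:
drive_tool(
  commands=[
    [[0,0.35,-0.04,0,0,0,0],[0,0.69,-0.18,0,0,0,0],[0,0.97,-0.4,0,0,0,0],[0,1.19,-0.68,0,0,0,0],[0,1.33,-1.01,0,0,0,0],[0,1.38,-1.36,0,0,0,0],[0,1.34,-1.72,0,0,0,0],[0,1.2,-2.05,0,0,0,0],[0,0.99,-2.34,0,0,0,0],[0,0.7,-2.56,0,0,0,0],[0,0.37,-2.7,0,0,0,0],[0,0.02,-2.75,0,0,0,0]],
  ],
)

```text
time: 20.1
position: [0.4613, 0.2277, 0.1398]
ee_rot: [0.0, 0.792, 0.611, 0.003]
wrist_force: [6.2, 1.4, 4.9]
grip_width: 0.0188
```

```bash
python3 - <<'E'
from h import *
st();crank()
E
```

```text
t 20.1 p [0.4613 0.2277 0.1398] yawy -14.67 z [ 0.005   0.0028 -1.    ] F [6.2 1.4 4.9] w 0.0188 q [-1.13  0.39  0.82  1.78 -0.32  1.11 -0.45]
r 55.0 world ang 161.8 wheel deg mod360 356.6 Frad -5.5 Ftan(ccw) -3.3 Fz 4.9
```

Call:
drive_tool(
  commands=[
    [[0,-0.35,0.04,0,0,0,0],[0,-0.69,0.18,0,0,0,0],[0,-0.97,0.4,0,0,0,0],[0,-1.19,0.68,0,0,0,0],[0,-1.33,1.01,0,0,0,0],[0,-1.38,1.36,0,0,0,0],[0,-1.34,1.72,0,0,0,0],[0,-1.2,2.05,0,0,0,0],[0,-0.99,2.34,0,0,0,0],[0,-0.7,2.56,0,0,0,0],[0,-0.37,2.7,0,0,0,0],[0,-0.02,2.75,0,0,0,0]],
  ],
)

```text
time: 21.3
position: [0.5663, 0.1948, 0.1398]
ee_rot: [0.001, 0.793, 0.609, -0.001]
wrist_force: [-1.4, -3.1, 9.9]
grip_width: 0.0186
```

```bash
python3 - <<'E'
from h import *
st();crank()
E
```

```text
t 21.3 p [0.5663 0.1948 0.1398] yawy -14.93 z [-5.0e-04 -3.2e-03 -1.0e+00] F [-1.4 -3.1  9.9] w 0.0186 q [-0.88  0.57  0.79  1.53 -0.42  1.22 -0.29]
r 55.1 world ang -16.5 wheel deg mod360 178.3 Frad -0.5 Ftan(ccw) -3.3 Fz 9.9
```

Call:
drive_tool(
  commands=[
    [[0,0.35,-0.04,0,0,0,0],[0,0.69,-0.18,0,0,0,0],[0,0.97,-0.4,0,0,0,0],[0,1.19,-0.68,0,0,0,0],[0,1.33,-1.01,0,0,0,0],[0,1.38,-1.36,0,0,0,0],[0,1.34,-1.72,0,0,0,0],[0,1.2,-2.05,0,0,0,0],[0,0.99,-2.34,0,0,0,0],[0,0.7,-2.56,0,0,0,0],[0,0.37,-2.7,0,0,0,0],[0,0.02,-2.75,0,0,0,0]],
  ],
)

```text
time: 22.5
position: [0.4612, 0.2276, 0.1398]
ee_rot: [0.0, 0.792, 0.611, 0.003]
wrist_force: [5.8, 1.4, 5.4]
grip_width: 0.0187
```

Call:
drive_tool(
  commands=[
    [[0,0,0,0,0,0,0],[0,0,0,0,0,0,0]],
  ],
)

```text
time: 22.7
position: [0.4603, 0.2246, 0.1398]
ee_rot: [0.001, 0.792, 0.61, 0.0]
wrist_force: [0.1, -4.4, 10.1]
grip_width: 0.0185
```

```bash
python3 - <<'E'
from h import *
st();crank(); print(units([.4604,.225,.1398]))
E
```

```text
t 22.7 p [0.4603 0.2246 0.1398] yawy -14.84 z [ 9.0e-04 -1.1e-03 -1.0e+00] F [ 0.1 -4.4 10.1] w 0.0185 q [-1.13  0.39  0.84  1.78 -0.32  1.12 -0.45]
r 55.0 world ang 165.1 wheel deg mod360 359.9 Frad -1.3 Ftan(ccw) 4.2 Fz 10.1
[ 0.01  -0.001 -0.     0.     0.     0.   ]
```

Call:
drive_tool(
  commands=[
    [[0,0,0,0,0,0,0],[0,0,0,0,0,0,0],[0,0,0,0,0,0,0],[0,0,0,0,0,0,0],[0,0,0,0,0,0,0]],
  ],
)

```text
time: 23.2
position: [0.4604, 0.2248, 0.1398]
ee_rot: [0.001, 0.792, 0.61, -0.0]
wrist_force: [0.8, -3.5, 9.7]
grip_width: 0.0185
```

```bash
python3 - <<'E'
from h import *
st();crank(); inpress()
wp=pose();p=viewer.capture("wrist"); cv2.imwrite("pics/wr9.png",p["color"][:,:,::-1])
q=viewer.capture("scene"); cv2.imwrite("pics/sc9.png",q["color"][:,:,::-1])
for n in ("plate_rib",):
    for d in viewer.pinpoint(q,n)[:2]: print(n,d["confidence"],q["R"].T@(np.array(d["location"])-q["t"]))
q=viewer.capture("top"); cv2.imwrite("pics/top9.png",q["color"][:,:,::-1])
for n in ("plate_rib","tape_roll","jar","gauge_block","strip_orange","batten","driver","strip_pink"):
    for d in viewer.pinpoint(q,n)[:2]: print(n,round(d["confidence"],2),(q["R"].T@(np.array(d["location"])-q["t"])).round(3))
E
```

```text
t 23.2 p [0.4604 0.2248 0.1398] yawy -14.82 z [ 7.0e-04 -1.4e-03 -1.0e+00] F [ 0.8 -3.5  9.7] w 0.0185 q [-1.13  0.39  0.84  1.78 -0.32  1.12 -0.45]
r 55.0 world ang 164.9 wheel deg mod360 359.7 Frad -1.7 Ftan(ccw) 3.1 Fz 9.7
press xy mm -54.8 1.4 Fx,Fy,Fz 1.7 -3.1 9.7 T [-0.6  -0.07  0.01]
plate_rib 0.94 [ 0.28058559 -0.34831886  0.02681751]
plate_rib 0.75 [0.4799638  0.07911275 0.03305871]
plate_rib 0.78 [0.478 0.075 0.026]
plate_rib 0.56 [ 0.28  -0.346  0.029]
tape_roll 0.41 [ 0.373  0.377 -0.001]
jar 0.62 [ 0.753  0.1   -0.   ]
gauge_block 0.48 [ 0.752  0.244 -0.001]
strip_orange 0.67 [ 0.794 -0.074 -0.001]
strip_orange 0.59 [ 0.755  0.099 -0.005]
batten 0.75 [ 0.605 -0.504  0.   ]
driver 0.53 [0.57  0.561 0.003]
strip_pink 0.62 [ 0.694 -0.399 -0.003]
```

View pics/sc9.png

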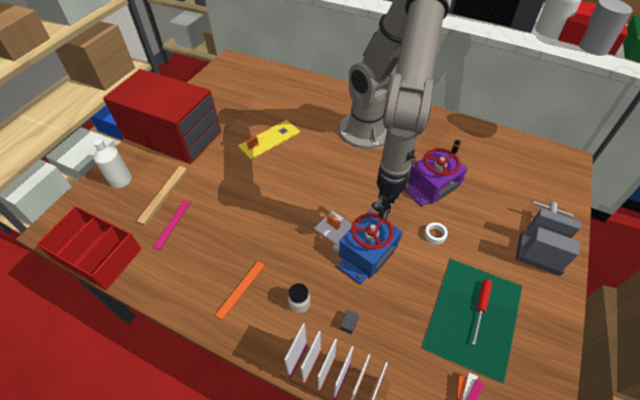

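View pics/wr9.png

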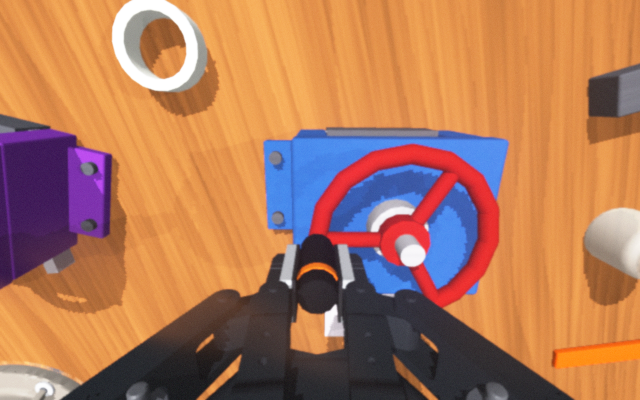

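View pics/top9.png

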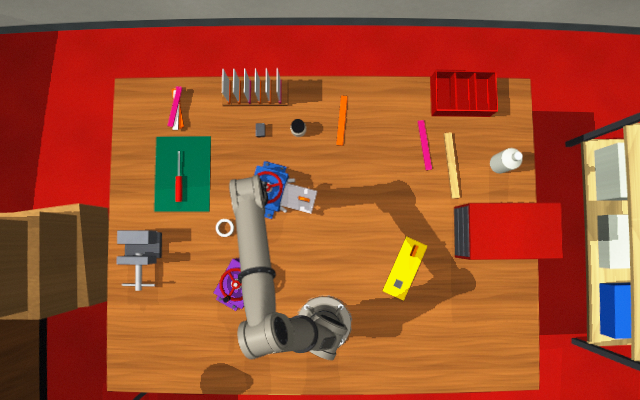

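Call:
drive_tool(
  commands=[
    [[0,0,0,0,0,0,0],[0,0,0,0,0,0,0],[0,0,0,0,0,0,0],[0,0,0,0,0,0,0],[0,0,0,0,0,0,0]],
  ],
)

```text
time: 24.3
position: [0.4604, 0.2249, 0.1398]
ee_rot: [0.001, 0.792, 0.61, -0.0]
wrist_force: [-0.0, -3.7, 10.6]
grip_width: 0.0188
```

```bash
python3 - <<'E'
from h import *
st();crank()
P,_=pose(); d=P[:2]-C
if abs(np.degrees(np.arctan2(d[1],d[0]))-164.8)<0.7: print(workorder.job_done())
E
```

```text
t 24.3 p [0.4604 0.2249 0.1398] yawy -14.82 z [ 8.0e-04 -1.3e-03 -1.0e+00] F [-0.  -3.7 10.6] w 0.0188 q [-1.13  0.39  0.84  1.78 -0.32  1.12 -0.45]
r 55.0 world ang 164.9 wheel deg mod360 359.7 Frad -0.9 Ftan(ccw) 3.6 Fz 10.6
the job is handed in; nothing more can be done
None
```

The job is handed in at 24.3 s of the 72 s allowed; it returned no verdict.

- **Plate:** I slid the aluminium plate by its rib into the blue press until it stopped moving, with push force rising to 22 N. Before I gripped the crank, the plate's tail edge was within about 1 mm of its home position. The final pictures place the rib within about 2–4 mm of home, which is as fine as the networks can tell.
- **Wheel:** I wound it clockwise to a hard stop at crank angle 164.7° (20 N on the handle, no movement), then anticlockwise two full turns. It settled at 164.9°, about 0.2° from exactly two turns. It overshot to about 165.1° and crept back slightly while I held it.
- **Grip:** The handle was still gripped at hand-in (18.8 mm opening), with about 4 N sideways on it, roughly the wheel's own friction.
- **Bystanders:** The last top and scene pictures show them where they started, within the networks' few-mm scatter. In the last top view one extra `strip_orange` report fell on the jar and the gripper hid part of the wheel. I disregarded both.

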